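# Load the indexing table and hold its third click stop

### The arm

A 7-joint arm with a two-finger parallel gripper is mounted at the origin on a cart in front of the work surface, level with it; the furniture and walls round the work are solid. World frame = base frame: x ahead of the robot, y to its left, z up, the work surface at z = 0. Lengths are in mm, angles in degrees, forces in N, time in s.
With the tool pointing down it reaches from about 425 to 1025 mm from the base axis. Payload 9.4 kg.
Tool frame: the origin (TCP) lies at the very end of the fingers, on their centre line; the grasp point (between the pads) lies 19 mm behind it; z points along the fingers, y is the line along which they close (so a half turn about z gives the same grasp; the last joint's range is limited). The gripper opens to 93 mm and grips with 3 to 60 N. Pads are 15 mm wide; open, the fingers measure 128 mm over their backs; the gripper's body (75 mm by 188 mm) begins 65 mm behind the grasp point.
Start: joints at [68.543, 34.337, -0.143, 91.639, 0.103, 54.024, -4.572], TCP at [212.718, -693.091, 218.618] pointing down, gripper open.
Joint ranges: [-147.43, 147.43], [-19.82, 112.94], [-74.19, 73.91], [6.32, 146.72], [-59.91, 239.91], [6.04, 106.73], [-150.56, 150.56]. Speed limits (degrees/s): [127.2, 127.2, 172.46, 172.46, 180, 180, 180].

### API

Orientations are given as [roll, pitch, yaw] about the fixed x, y, z axes, in that order (R = Rz(yaw) Ry(pitch) Rx(roll)).
In Python, from plant import manip, imaging, job gives the robot as it stands.
- The arm moves only by the tool apply_moves, never from a script. Its arguments are lists of equal length, an entry for each row: "claw": the finger opening in cm, from 0 to 9.3; "slide": the shift along the world's x, y, z in cm, a list of three; "delta_rot": the turn, a rotation vector about the world's x, y, z in units of 8 degrees (1.0 is 8 degrees), a list of three. A call has 1 to 20 rows; each row shifts and turns the commanded pose from where the row before left it; what a row does not reach is not made up. A row lasts 1/8 s, in which the tool goes at most 62.5 mm and 10.7 degrees, less where a joint would pass 70% of its speed; a pose out of reach is approached as far as the arm can. A call with a gripper value outside its range is refused whole. The fingers move at their own pace and stop on an object; the grip force is fixed at half the most. Time passes only in rows, so rows that do not move let the fingers close. It gives the time, the measured TCP pose, the force, the opening and the grip force at its end, in the units of the state.
- manip.get_state(): the state, without advancing time (a new reading comes with each control period).
- imaging.camera(name): name is "scene" or "top" or "wrist"; returns a dict with "image" (480x640x3 uint8, blue, green, red), "mtx" (3x3 intrinsics, pixels), "world_from_camera" (4x4, takes a point from camera to world coordinates); the wrist camera has in their place "T_tool_cam" (4x4, takes a point from camera to tool coordinates, whose origin is the TCP and whose axes are the flange's). Camera axes: x right, y down, z forward; pixel columns grow to the right and rows downward; lengths in mm; the calibration is good to about 2 mm. A picture is of the moment at which its call begins: read the wrist's pose just before it. There is no depth.
- job.job_done(): hands the job in; it is judged then, once.
Trained networks look in the newest picture that a camera, given by its name, has taken for a name from the list of things; names that differ only in an ending like _2 or _b are one class to them, and where a whole thing is asked for, a point or a joint stands for the part that bears it (a point fixed in the world has none). Each returns a list of dicts, best first, with "p" (0 to 1); they miss things now and then, are a little off and sometimes report something else, mostly with a low value. They report only what shows in the picture. A call takes as long as a camera call. They do not tell look-alikes from the thing itself.
- imaging.cut_out(label, camera): "pixels" (480x640 bool, what is visible of it) and "point" ([column, row] in pixels, amid what is visible of it).
The state is a dict: "time": time; "q": joint angles; "joint_velocities": joint speeds; "joint_torque": joint torques, N m; "ee_pos": TCP position; "tool_rot": TCP orientation; "ft_force": force on the tool from outside, world axes, zero at the start; "ft_torque": the same for the moment, N m; "width": finger opening in mm; "grip_force": force on a finger pad.
Only numpy, scipy, OpenCV 4.12 (cv2) and the standard library are available. Lean on these libraries where they do the work, as an engineer would, in place of code of your own. Each camera call takes 0.05 s, during which the arm holds its last target. There are 200 camera calls.

### The job

Stand the small glass bottle and the wide white pot, caps up, each fully down in the collar of the indexing table that matches its diameter. Then take the table's centre knob and turn it clockwise (seen from above) one click at a time, resting about half a second in each click stop, to the third stop from home, never going past it. Finish while still gripping the knob at the third stop; do not let go, and leave the beaker, the petri dish and the carton alone.

Things in the scene. Friction and masses are not known exactly. Their poses are not given: they have to be found in the camera images.
- bottle_mid (a point): Centre (on the axis, half-way up, 44 mm above its underside) of the small glass reagent bottle with a screw cap: round, 44 mm across, 88 mm tall, about 0.15 kg, loose, standing upright on the bench; z axis up along it. Its body is straight from the foot to about 50 mm up, then narrows to a cap 37 mm across. Grasp round the body about 40 mm above its underside. Belongs in the small collar.
- pot_mid (a point): Centre (on the axis, half-way up, 48.5 mm above its underside) of the wide white plastic pot with a ribbed screw cap: round, 62 mm across, 97 mm tall, about 0.16 kg, loose, standing upright on the bench; z axis up along it. Its body is straight up to about 70 mm, the cap is 50 mm across. Grasp round the body about 50 mm above its underside. Belongs in the large collar.
- seat_small (a point): Centre of the floor of the small collar on the turning plate, 30 mm above the bench: a fixed ring 12 mm tall, 49 mm inside and 57 mm outside diameter, floor flat. It lies 78 mm from the turning axis, on the plate's +y side, and moves with the plate.
- seat_large (a point): Centre of the floor of the large collar on the turning plate, 30 mm above the bench: a fixed ring 12 mm tall, 67 mm inside and 75 mm outside diameter, floor flat. It lies 78 mm from the turning axis, opposite the small collar, and moves with the plate. A straight-down gripper has most room at either collar if it closes along the plate's rim (across the line that joins the two collars).
- knob_grip (a point): Grip point of the knob, on the vertical turning axis, 102 mm above the bench: a black upright bar 14 mm thick (this point's x axis), 44 mm long (its y axis, which points to the small collar), 45 mm tall, from 77.5 to 122.5 mm above the bench, on a thin steel stem fixed to the plate; bar, plate and collars turn as one. Pinch the bar across its thickness, from above.
- index_base: Round grey foot of the indexing table, 268 mm across, fixed to the bench; origin on the turning axis at bench level. The plate on it is 238 mm across, its top 30 mm above the bench. At the foot's -x edge (robot's side) a dark pointer block, 38 mm high, stands against the plate's rim with its 18 ticks; at home it faces the long thick tick. Yaw differs each time, by up to 0.45 rad.
- table (a joint): Turn of knob and plate in rad: 0 at home (where it starts, by its end stop), growing clockwise seen from above, up to 2.13. Click stops every 0.349 rad (20 degrees): first 0.349, second 0.698, third 1.047. About 0.06 N m must be overcome between stops; past midway the knob drops into the next stop, and left free it rests in the nearest. The three stops fit in one grasp.
- beaker_pt (a point): Bystander: base centre of a clear glass beaker, 49 mm across, 60 mm tall, loose.
- dish_pt (a point): Bystander: base centre of a closed petri dish, 90 mm across, 15 mm tall, loose.
- carton_pt (a point): Bystander: base centre of a small printed carton, 60 x 90 x 36 mm, loose.
Mind the look-alikes: they are no part of the job. What is shaped like the part that bears pot_mid but purple is not meant. Leave any turquoise look-alike of the part that bears bottle_mid alone.

How it is judged:
By the outcome, as a careful person would: the job done as asked, in the order asked, and still so for the second after the job is handed in, while the arm keeps its last pose, push and grip.
It also fails if it takes over 72 s, if anything falls off the work surface, if the arm or the gripper's body presses on something with over 40 N, if the wrist force passes 120 N, or if a joint passes its speed limit or range.

## Working session

There is one attempt and no reset: what is moved stays moved. The work goes in short steps, Python scripts to look and compute and a tool call to move; the robot and the scene stay as the last step left them, time stands still between calls to the robot, and variables do not carry over. Pictures are saved under pics/ and viewed, at most 10 in all, crops included, and the job is handed in when it is done.

Besides the shell and the picture viewer there is one more tool, called after "Request:" by a JSON object that holds its "name" and its "arguments", one argument or row to a line. apply_moves: Moves the arm, as the interface text tells. Its arguments: {"type":"object","properties":{"claw":{"type":"array","items":{"type":"number"}},"slide":{"type":"array","items":{"type":"array","items":{"type":"number"}}},"delta_rot":{"type":"array","items":{"type":"array","items":{"type":"number"}}}},"required":["claw","slide","delta_rot"]}

```bash
mkdir -p pics; cat > h.py <<'E'
import numpy as np, cv2
from plant import manip, imaging, job
def ray(c,px):
    K=np.array(c["mtx"]);T=np.array(c["world_from_camera"])
    d=T[:3,:3]@np.linalg.inv(K)@np.array([px[0],px[1],1.]);return T[:3,3],d/np.linalg.norm(d)
def onz(c,px,z):
    o,d=ray(c,px);return o+d*(z-o[2])/d[2]
def proj(c,P):
    K=np.array(c["mtx"]);T=np.linalg.inv(np.array(c["world_from_camera"]))
    p=K@(T[:3,:3]@np.array(P,float)+T[:3,3]);return p[:2]/p[2]
def tri(rs):
    A=np.zeros((3,3));b=np.zeros(3)
    for o,d in rs:
        M=np.eye(3)-np.outer(d,d);A+=M;b+=M@o
    return np.linalg.solve(A,b)
E
python3 - <<'E'
from h import *
for n in ["scene","top"]:
    c=imaging.camera(n);cv2.imwrite(f"pics/{n}1.png",c["image"])
    print(n,np.round(c["world_from_camera"],3).tolist(),np.round(c["mtx"],1).tolist())
    for l in ["bottle_mid","pot_mid","seat_small","seat_large","knob_grip","index_base","beaker_pt","dish_pt","carton_pt"]:
        for r in imaging.cut_out(l,n)[:4]:
            m=np.array(r["pixels"]);ys,xs=np.where(m)
            print(l,round(r["p"],2),np.round(r["point"]).tolist(),len(xs),(xs.min(),xs.max(),ys.min(),ys.max()) if len(xs) else"",np.round(c["image"][m].mean(0)) if len(xs) else "", np.round(onz(c,r["point"],45)))
s=manip.get_state();print({k:np.round(v,2).tolist() for k,v in s.items()})
E
```

```text
scene [[-0.902, -0.303, 0.308, 172.311], [-0.431, 0.661, -0.614, 734.563], [-0.017, -0.687, -0.727, 924.848], [0.0, 0.0, 0.0, 1.0]] [[516.2, 0.0, 319.8], [0.0, 516.2, 239.1], [0.0, 0.0, 1.0]]
bottle_mid 0.93 [298.0, 383.0] 820 (np.int64(287), np.int64(311), np.int64(365), np.int64(404)) [117. 145. 189.] [424. 340.  45.]
bottle_mid 0.71 [265.0, 356.0] 794 (np.int64(252), np.int64(275), np.int64(337), np.int64(377)) [127. 137.  70.] [507. 316.  45.]
pot_mid 0.93 [409.0, 210.0] 921 (np.int64(396), np.int64(422), np.int64(188), np.int64(228)) [116.  65. 108.] [ 388. -190.   45.]
pot_mid 0.9 [370.0, 189.0] 830 (np.int64(357), np.int64(381), np.int64(167), np.int64(207)) [114.  64. 107.] [ 504. -223.   45.]
pot_mid 0.86 [391.0, 164.0] 754 (np.int64(377), np.int64(400), np.int64(145), np.int64(184)) [122. 133. 180.] [ 491. -341.   45.]
seat_small 0.7 [328.0, 264.0] 6635 (np.int64(276), np.int64(379), np.int64(224), np.int64(306)) [190. 193. 200.] [495.  53.  45.]
seat_large 0.82 [326.0, 266.0] 6559 (np.int64(276), np.int64(379), np.int64(224), np.int64(305)) [190. 194. 200.] [496.  59.  45.
[... 2203 characters left out ...]
205), np.int64(170), np.int64(193)) [104. 122. 133.] [649. 308.  45.]
dish_pt 0.93 [238.0, 178.0] 1182 (np.int64(221), np.int64(258), np.int64(159), np.int64(197)) [178. 198. 200.] [659. 204.  45.]
carton_pt 0.58 [486.0, 168.0] 1227 (np.int64(459), np.int64(504), np.int64(152), np.int64(186)) [165. 164. 163.] [ 666. -361.   45.]
{'time': 1.0, 'q': [68.54, 34.34, -0.14, 91.64, 0.1, 54.02, -4.57], 'joint_velocities': [-0.06, 0.01, 0.02, 0.09, -0.01, -0.0, 0.03], 'joint_torque': [-0.0, -76.48, 1.5, -25.27, -0.05, 0.01, 0.0], 'ee_pos': [212.71, -693.11, 218.64], 'tool_rot': [180.0, 0.0, 17.06], 'ft_force': [0.07, -1.35, -0.42], 'ft_torque': [0.03, 0.03, -0.01], 'grip_force': 0.0, 'width': 93.31}
```

View pics/top1.png

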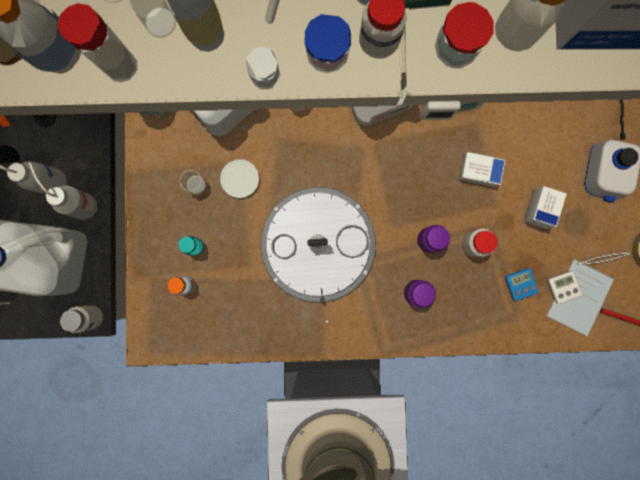

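View pics/scene1.png

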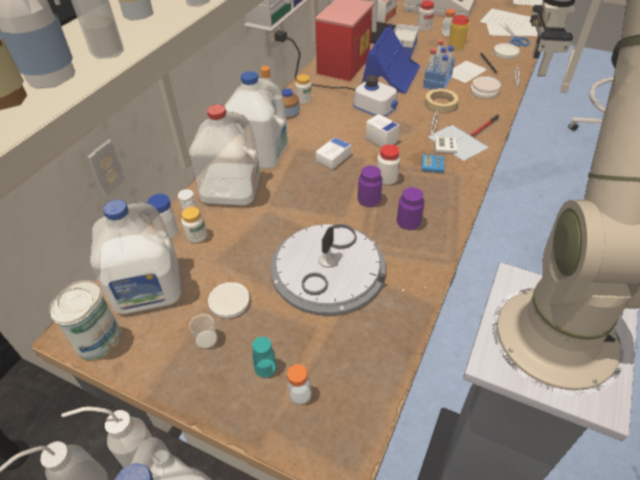

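Top view: the bottle candidates are the orange-capped clear one at (180,285) and the turquoise look-alike at (191,245). The pot candidates are the red-capped white one at (481,243) and the purple look-alikes at (434,238) and (421,294). I choose orange/clear for the bottle and white/red for the pot. The table is at (318,244), with the small ring on the left (+y) and the large ring on the right.

```bash
python3 - <<'E'
from h import *
C={n:imaging.camera(n) for n in["scene","top"]}
def cap(n,l,idx,hr):
    im=C[n]["image"];r=imaging.cut_out(l,n)
    r=[q for q in r if np.hypot(*(np.array(q["point"])-idx))<15][0]
    hsv=cv2.cvtColor(im,cv2.COLOR_BGR2HSV);m=cv2.dilate(np.array(r["pixels"]).astype(np.uint8),np.ones((5,5)))>0
    h=hsv[...,0].astype(int);k=m&(hsv[...,1]>150)&(hsv[...,2]>110)&(((h<hr[1])&(h>=hr[0]))|((hr[0]==0)&(h>172)))
    ys,xs=np.where(k);my,mx=np.where(np.array(r["pixels"]))
    return np.array([xs.mean(),ys.mean()]),len(xs),np.array([mx.mean(),my.mean()])
for l,a,b,hr in [("bottle_mid",(298,383),(180,285),(3,16)),("pot_mid",(391,164),(479,244),(0,8))]:
    s=cap("scene",l,a,hr);t=cap("top",l,b,hr)
    print(l,s,t,"cap",tri([ray(C["scene"],s[0]),ray(C["top"],t[0])]),"body",tri([ray(C["scene"],s[2]),ray(C["top"],t[2])]))
r=imaging.cut_out("seat_small","top")[0];ct,_=cv2.findContours(np.array(r["pixels"]).astype(np.uint8),0,1)[:2]
e=cv2.fitEllipse(max(ct,key=len));print(e,onz(C["top"],e[0],30))
im=np.hstack([cv2.resize(C["scene"]["image"][120:240,340:460],(400,400)),cv2.resize(C["scene"]["image"][320:420,240:340],(400,400))]);cv2.imwrite("pics/crop1.png",im)
tt=C["top"]["image"][170:320,240:400];cv2.imwrite("pics/crop2.png",cv2.resize(tt,(640,600),interpolation=cv2.INTER_CUBIC))
w=imaging.camera("wrist");print(np.round(w["T_tool_cam"],3).tolist(),np.round(w["mtx"],1).tolist())
E
```

```text
bottle_mid (array([296.98142415, 374.32198142]), 323, array([298.17843389, 385.13478819])) (array([175.10970464, 285.08860759]), 237, array([181.38292683, 284.78292683])) cap [422.5369081  341.0759196   80.06255205] body [422.66265188 339.00457066  35.6517974 ]
pot_mid (array([389.36683417, 151.28140704]), 199, array([388.42471591, 164.18039773])) (array([485.59610706, 241.56690998]), 411, array([479.04625, 242.60375])) cap [ 497.1603032  -340.76483301   86.04352176] body [ 496.23225895 -338.13502211   45.03523724]
((317.7198181152344, 243.9949188232422), (101.24887084960938, 102.6245346069336), 98.13581848144531) [505.04831673  28.1480804   30.        ]
[[-0.001, -0.965, -0.262, 72.221], [1.0, -0.0, -0.001, -1.209], [0.001, -0.262, 0.965, -165.881], [0.0, 0.0, 0.0, 1.0]] [[423.7, 0.0, 318.6], [0.0, 423.7, 239.5], [0.0, 0.0, 1.0]]
```

View pics/crop1.png

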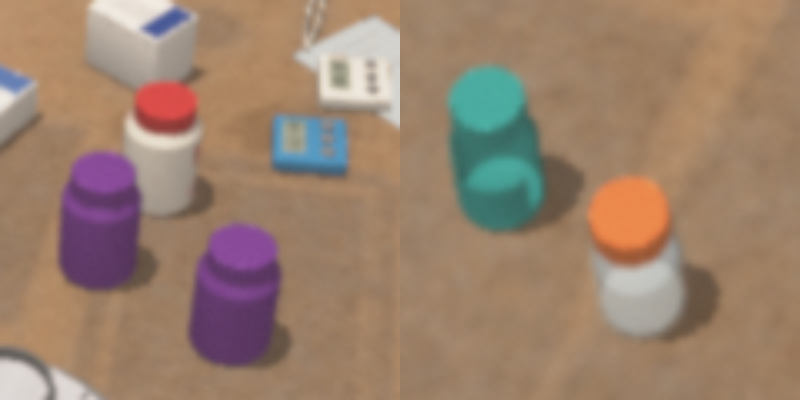

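View pics/crop2.png

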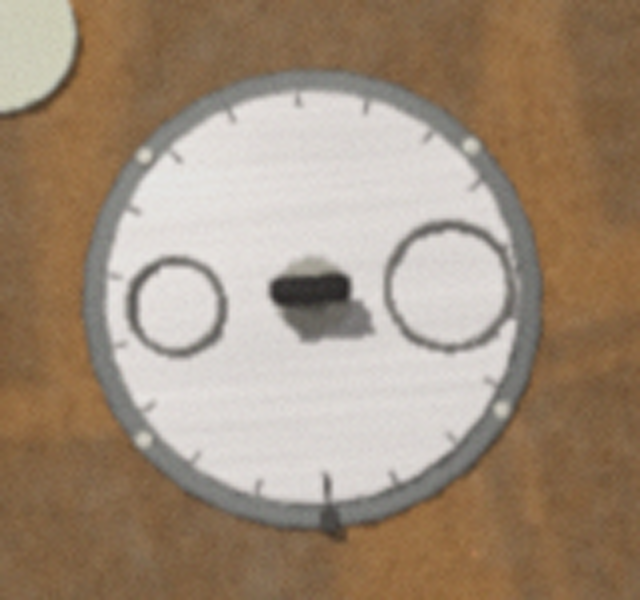

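The crops confirm the choice: the white pot with the red cap is at about (165,150) in the left crop and the clear bottle with the orange cap at about (635,260) in the right. In the table crop the small ring is at (176,306), the large ring at (450,286) and the knob in the middle, so the table yaw is about +2.4°. Heights agree with the text. Next I move above the pot.

Request:
{"name": "apply_moves", "arguments": {
  "claw": [9.3,9.3,9.3,9.3,9.3,9.3,9.3,9.3,9.3,9.3,9.3,9.3],
  "slide": [
    [2.84,3.53,0],
    [2.84,3.53,0],
    [2.84,3.53,0],
    [2.84,3.53,0],
    [2.84,3.53,0],
    [2.84,3.53,0],
    [2.84,3.53,0],
    [2.84,3.53,0],
    [2.84,3.53,0],
    [2.84,3.53,0],
    [0,0,0],
    [0,0,0]
  ],
  "delta_rot": [
    [0,0,0.942],
    [0,0,0.942],
    [0,0,0.942],
    [0,0,0.942],
    [0,0,0.942],
    [0,0,0.942],
    [0,0,0.942],
    [0,0,0.942],
    [0,0,0.942],
    [0,0,0.942],
    [0,0,0],
    [0,0,0]
  ]
}}

```text
time: 2.9
ee_pos: [496.3, -340.6, 218.6]
tool_rot: [-180.0, 0.0, 92.4]
ft_force: [-0.7, -0.9, -0.1]
width: 92.9
grip_force: 0.0
```

```bash
cat >> h.py <<'E'
from scipy.spatial.transform import Rotation as Ro
def wrist():
    s=manip.get_state();w=imaging.camera("wrist");T=np.eye(4)
    T[:3,:3]=Ro.from_euler("xyz",s["tool_rot"],degrees=True).as_matrix();T[:3,3]=s["ee_pos"]
    w["world_from_camera"]=T@np.array(w["T_tool_cam"]);return s,w
E
python3 - <<'E'
from h import *
s,w=wrist();print(s["time"],np.round(s["ee_pos"],1),np.round(s["tool_rot"],1))
cv2.imwrite("pics/w1.png",w["image"])
for r in imaging.cut_out("pot_mid","wrist")[:3]:
    m=np.array(r["pixels"]);ys,xs=np.where(m);print(r["p"],r["point"],xs.min(),xs.max(),ys.min(),ys.max(),np.round(w["image"][m].mean(0)))
im=w["image"];hsv=cv2.cvtColor(im,cv2.COLOR_BGR2HSV);k=((hsv[...,0]<6)|(hsv[...,0]>174))&(hsv[...,1]>160)&(hsv[...,2]>100)
n,l,st,ce=cv2.connectedComponentsWithStats(k.astype(np.uint8))
for i in np.argsort(-st[1:,4])[:3]+1: print(st[i],ce[i],onz(w,ce[i],97),onz(w,ce[i],90))
print(proj(w,[497,-340,97]))
E
```

```text
2.9 [ 496.3 -340.6  218.6] [-180.     0.    92.4]
0.91 [342.2, 73.5] 300 388 22 118 [153.  74. 140.]
0.8 [322.9, 214.2] 280 361 167 258 [ 82.  91. 184.]
0.66 [180.7, 23.9] 111 230 0 67 [109.  49.  99.]
[ 286  187   70   72 3873] [320.58843274 222.50735864] [ 496.5472566  -332.59241692   97.        ] [ 496.6385445  -334.18922784   90.        ]
[146 460  16  20 167] [153.24550898 470.80239521] [ 367.32892461 -548.07706685   97.        ] [ 364.27327051 -554.92172214   90.        ]
[320.79245005 232.85141044]
```

View pics/w1.png

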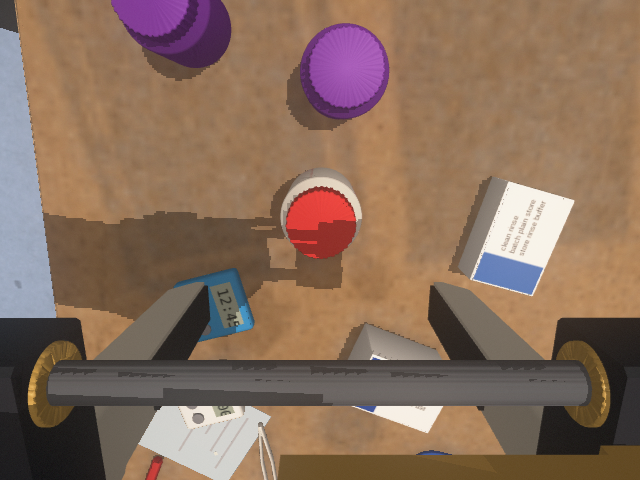

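The wrist view shows the red cap at (320,222), the carton at (520,235) and the purple pot at (345,70). The wrist and fixed cameras differ by 5 mm in y. I go lower for a second look.

Request:
{"name": "apply_moves", "arguments": {
  "claw": [9.3,9.3,9.3,9.3],
  "slide": [
    [0,0.4,-4.4],
    [0,0,-4.4],
    [0,0,0],
    [0,0,0]
  ],
  "delta_rot": [
    [0,0,0],
    [0,0,0],
    [0,0,0],
    [0,0,0]
  ]
}}

```text
time: 3.5
ee_pos: [497.0, -336.9, 131.8]
tool_rot: [180.0, 0.0, 92.4]
ft_force: [0.1, 0.8, -0.3]
width: 93.0
grip_force: 0.0
```

```bash
cat >> h.py <<'E'
def blob(im,lo,hi,smin=150,vmin=60):
    hsv=cv2.cvtColor(im,cv2.COLOR_BGR2HSV);h=hsv[...,0].astype(int)
    k=((h>=lo)&(h<=hi) if lo<=hi else (h>=lo)|(h<=hi))&(hsv[...,1]>smin)&(hsv[...,2]>vmin)
    n,l,st,ce=cv2.connectedComponentsWithStats(k.astype(np.uint8));i=np.argmax(st[1:,4])+1
    ct,_=cv2.findContours((l==i).astype(np.uint8),0,1)[:2];hull=cv2.convexHull(max(ct,key=len));e=cv2.fitEllipse(hull)
    return st[i],ce[i],e
E
python3 - <<'E'
from h import *
s,w=wrist();print(s["time"],np.round(s["ee_pos"],1))
st,ce,e=blob(w["image"],174,6);print(st,ce,e)
r2=ray(w,e[0])
# first view: reconstruct
T=np.eye(4);T[:3,:3]=Ro.from_euler("xyz",[180,0,92.4],degrees=True).as_matrix();T[:3,3]=[496.3,-340.6,218.6]
v=dict(w);v["world_from_camera"]=T@np.array(w["T_tool_cam"]);st1,ce1,e1=blob(cv2.imread("pics/w1.png"),174,6);r1=ray(v,e1[0])
print(e1,tri([r1,r2]),onz(w,e[0],97),onz(v,e1[0],97))
E
```

```text
3.5 [ 497.  -336.9  131.8]
[ 271  216   98  101 7558] [319.55385022 266.62807621] ((319.5475158691406, 266.4638977050781), (97.62271881103516, 100.30152893066406), 179.65487670898438)
((320.5328063964844, 222.5032501220703), (69.72419738769531, 72.13680267333984), 5.994438171386719) [ 496.65888943 -334.34116444   88.9514717 ] [ 496.56626803 -331.60022687   97.        ] [ 496.51096687 -332.51035259   97.        ]
```

Request:
{"name": "apply_moves", "arguments": {
  "claw": [9.3,9.3,9.3,9.3,6.0,5.5,5.5,5.5,5.5,5.5,5.5,5.5],
  "slide": [
    [0,0.06,-3.5],
    [0,0,-3.5],
    [0,0,-2.96],
    [0,0,0],
    [0,0,0],
    [0,0,0],
    [0,0,0],
    [0,0,0],
    [0,0,0],
    [0,0,0],
    [0,0,0],
    [0,0,0]
  ],
  "delta_rot": [
    [0,0,0],
    [0,0,0],
    [0,0,0],
    [0,0,0],
    [0,0,0],
    [0,0,0],
    [0,0,0],
    [0,0,0],
    [0,0,0],
    [0,0,0],
    [0,0,0],
    [0,0,0]
  ]
}}

```text
time: 5.05
ee_pos: [497.3, -335.8, 31.8]
tool_rot: [179.9, 0.1, 92.4]
ft_force: [-0.5, -0.1, 5.8]
width: 60.9
grip_force: 30.0
```

Request:
{"name": "apply_moves", "arguments": {
  "claw": [5.5,5.5,5.5,5.5,5.5,5.5,5.5,5.5,5.5,5.5,5.5],
  "slide": [
    [0,0,2.5],
    [0,0,4.5],
    [0,0,4.5],
    [0,0,2.0],
    [0.2,4,0],
    [0.2,5,0],
    [0.2,5,0],
    [0.2,5,0],
    [0.2,2.5,0],
    [0,0,0],
    [0,0,0]
  ],
  "delta_rot": [
    [0,0,0],
    [0,0,0],
    [0,0,0],
    [0,0,0],
    [0,0,0],
    [0,0,0],
    [0,0,0],
    [0,0,0],
    [0,0,0],
    [0,0,0],
    [0,0,0]
  ]
}}

```text
time: 6.42
ee_pos: [506.4, -121.3, 165.9]
tool_rot: [-180.0, 0.0, 92.4]
ft_force: [-0.3, 0.2, -1.4]
width: 61.1
grip_force: 30.0
```

```bash
python3 - <<'E'
from h import *
s,w=wrist();print(s["time"],np.round(s["ee_pos"],1),np.round(s["tool_rot"],2),s["width"],s["ft_force"])
np.save("pics/w2T.npy",w["world_from_camera"]);cv2.imwrite("pics/w2.png",w["image"])
c=imaging.camera("top");
for p in [(284,246.5),(352.5,241.5)]: print(onz(c,p,42))
print("ring in wrist",proj(w,[508,-50,42]),proj(w,[505,28,122]))
print(blob(w["image"],174,6))
E
```

```text
6.425 [ 506.4 -121.3  165.9] [-1.7996e+02  3.0000e-02  9.2400e+01] 61.133316097237035 [-0.28005412  0.23145875 -1.35600136]
[501.15167617 104.51418121  42.        ]
[507.73897479 -50.97473702  42.        ]
ring in wrist [326.7219034  128.58533096] [331.34330283 -56.91635222]
(array([ 236,  289,  164,   71, 8549], dtype=int32), array([317.68043046, 330.58053574]), ((317.51678466796875, 366.12640380859375), (154.7628936767578, 163.35794067382812), 87.8410415649414))
```

View pics/w2.png

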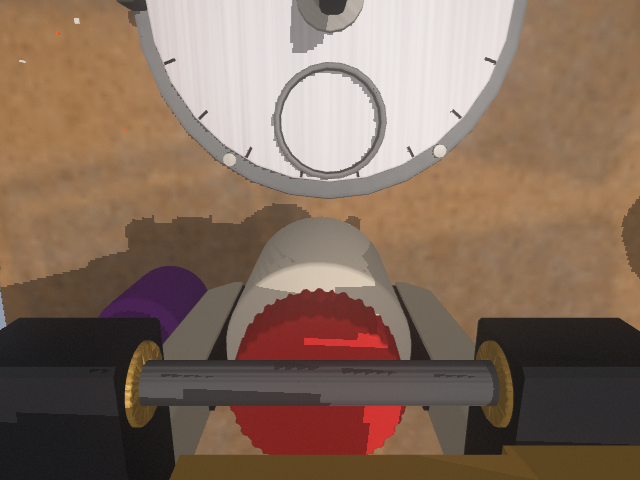

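The view shows the large collar at about (330,121), the knob at (333,0), and the held pot with its cap at about (320,370).

```bash
cat > ring.py <<'E'
from h import *
def ring(im,c0,r0,r1):
    # dark inner shadow edge: sample radial profiles, take strongest bright->dark from outside (outer rim edge)
    g=cv2.GaussianBlur(cv2.cvtColor(im,cv2.COLOR_BGR2GRAY),(0,0),1).astype(np.float32);c=np.array(c0,float)
    for _ in range(4):
        P=[]
        rr=np.arange(r0,r1,.5)
        for a in np.arange(0,2*np.pi,np.pi/60):
            x=c[0]+rr*np.cos(a);y=c[1]+rr*np.sin(a)
            v=cv2.remap(g,x.astype(np.float32)[None],y.astype(np.float32)[None],1)[0]
            d=np.gradient(v);i=np.argmax(d);
            if d[i]>4:P.append((x[i],y[i]))
        P=np.array(P,np.float32)
        for _ in range(3):
            e=cv2.fitEllipseDirect(P);m=np.array(e[0]);q=np.linalg.norm(P-m,axis=1);
            t=np.deg2rad(e[2]);u=(P-m)@np.array([[np.cos(t),-np.sin(t)],[np.sin(t),np.cos(t)]])
            res=np.hypot(u[:,0]/(e[1][0]/2),u[:,1]/(e[1][1]/2))-1;k=abs(res)<max(.02,np.median(abs(res))*2);P=P[k]
        c=np.array(e[0])
    return e,len(P)
E
python3 - <<'E'
from ring import *
c=imaging.camera("wrist");w=dict(c);w["world_from_camera"]=np.load("pics/w2T.npy");im=cv2.imread("pics/w2.png")
e,n=ring(im,(330,121),48,66);print(e,n,onz(w,e[0],42),"width mm",75)
# predicted outer diameter px
print(proj(w,[508+37.5,-50,42])-proj(w,[508-37.5,-50,42]))
tcp=np.array([506.4,-121.3,165.9])
for dz in(65,60): print("axis pred",proj(w,tcp+[0,0,dz]),proj(w,tcp+[25,0,dz]),proj(w,tcp+[0,25,dz]))
hsv=cv2.cvtColor(im,cv2.COLOR_BGR2HSV);k=(((hsv[...,0]>174)|(hsv[...,0]<6))&(hsv[...,1]>160)&(hsv[...,2]>60)).astype(np.uint8)
k[:280]=0;k[455:]=0
ct=max(cv2.findContours(cv2.morphologyEx(k,cv2.MORPH_OPEN,np.ones((5,5))),0,1)[0],key=len)[:,0]
p=np.array([q for q in ct if q[1]<352]);p=np.array([p[p[:,0]==x][p[p[:,0]==x][:,1].argmin()] for x in np.unique(p[:,0])],float)
A=np.c_[2*p,np.ones(len(p))];x=np.linalg.lstsq(A,(p**2).sum(1),rcond=None)[0];print("cap circ",x[:2],np.sqrt(x[2]+x[0]**2+x[1]**2))
E
```

```text
((329.1604919433594, 120.31002044677734), (113.64170837402344, 117.66744995117188), 15.609393119812012) 113 [509.36030015 -44.66961257  42.        ] width mm 75
[113.26059889   4.82756921]
axis pred [320.82499977 402.10408141] [411.40478692 405.40344199] [324.92187495 318.95110739]
axis pred [320.7573157  391.07677149] [407.74444647 394.26698377] [324.67825452 310.78910021]
cap circ [316.74902805 420.90436519] 112.6798650731857
```

```bash
python3 - <<'E'
from ring import *
c=imaging.camera("wrist");w=dict(c);w["world_from_camera"]=np.load("pics/w2T.npy");tcp=np.array([506.4,-121.3,165.9])
print("bottom rim",onz(w,(319,217),134.1)-tcp-[0,31,0])
print("cap bottom rim",onz(w,(319,289.5),134.1+74)-tcp-[0,25,0],"if cap top",onz(w,(319,289.5),231)-tcp-[0,25,0])
# shoulder edge z=70
print("shoulder(row263)",onz(w,(319,263),134.1+70)-tcp-[0,31,0])
T=imaging.camera("top");S=imaging.camera("scene")
rs=[]
for c,n in((S,"scene"),(T,"top")):
    for r in imaging.cut_out("pot_mid",n):
        m=np.array(r["pixels"]);ys,xs=np.where(m);b=c["image"][m].mean(0)
        print(n,round(r["p"],2),r["point"],xs.min(),xs.max(),ys.min(),ys.max(),b.round(),proj(c,[506.4,-121.3,182]))
cv2.imwrite("pics/s2.png",np.hstack([cv2.resize(S["image"][100:260,280:440],(400,400)),cv2.resize(T["image"][200:320,310:430],(400,400))]))
E
```

```text
bottom rim [ -1.82270107   0.17730126 -31.8       ]
cap bottom rim [-1.50278681 -1.03974094 42.2       ] if cap top [-1.87788447  8.15722923 65.1       ]
shoulder(row263) [-1.80971118  0.33329566 38.2       ]
scene 0.72 [355.9, 170.3] 341 369 150 194 [123. 133. 166.] [355.45026042 169.86356003]
scene 0.68 [407.9, 207.6] 396 423 188 229 [97. 58. 93.] [355.45026042 169.86356003]
scene 0.62 [373.3, 194.1] 357 382 169 207 [106.  67. 104.] [355.45026042 169.86356003]
top 0.7 [411.9, 295.9] 403 418 287 307 [58. 32. 55.] [391.01633223 237.58356947]
top 0.68 [381.1, 239.9] 376 382 231 249 [102. 117. 128.] [391.01633223 237.58356947]
```

View pics/s2.png

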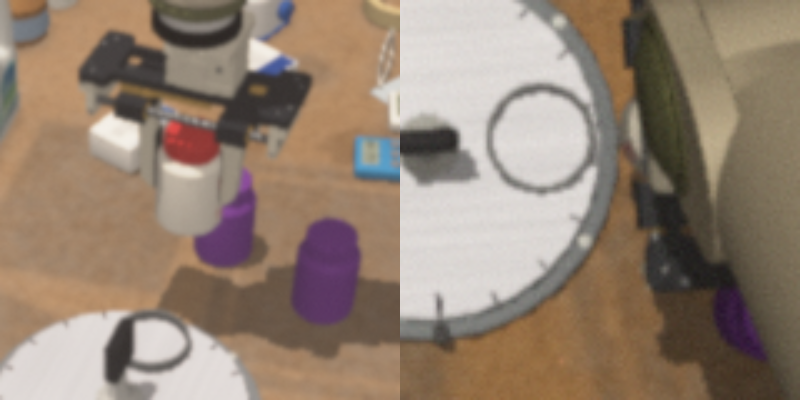

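Request:
{"name": "apply_moves", "arguments": {
  "claw": [5.5,5.5,5.5,5.5,5.5,5.5,5.5],
  "slide": [
    [0.1,3.6,0],
    [0.2,4.0,0],
    [0,0,-3.0],
    [0,0,-3.0],
    [0,0,-1.9],
    [0,0,0],
    [0,0,0]
  ],
  "delta_rot": [
    [0,0,0],
    [0,0,0],
    [0,0,0],
    [0,0,0],
    [0,0,0],
    [0,0,0],
    [0,0,0]
  ]
}}

```text
time: 7.7
ee_pos: [510.1, -44.5, 87.6]
tool_rot: [180.0, 0.0, 92.4]
ft_force: [-0.2, 0.6, -1.6]
width: 61.0
grip_force: 30.0
```

```bash
python3 - <<'E'
from h import *
s,w=wrist();print(s["time"],np.round(s["ee_pos"],1),np.round(s["tool_rot"],2),s["width"],s["ft_force"])
np.save("pics/w3T.npy",w["world_from_camera"]);cv2.imwrite("pics/w3.png",w["image"])
S=imaging.camera("scene");cv2.imwrite("pics/s3.png",S["image"])
# side by side, each within size
a=cv2.resize(w["image"][60:360,160:480],(426,400));b=cv2.resize(S["image"][200:290,280:364],(374,400),interpolation=cv2.INTER_CUBIC)
cv2.imwrite("pics/v3.png",np.hstack([a,b]))
E
```

```text
7.7 [510.1 -44.5  87.6] [179.97   0.    92.42] 60.951105527816885 [-0.21248451  0.56112968 -1.58316537]
```

View pics/v3.png

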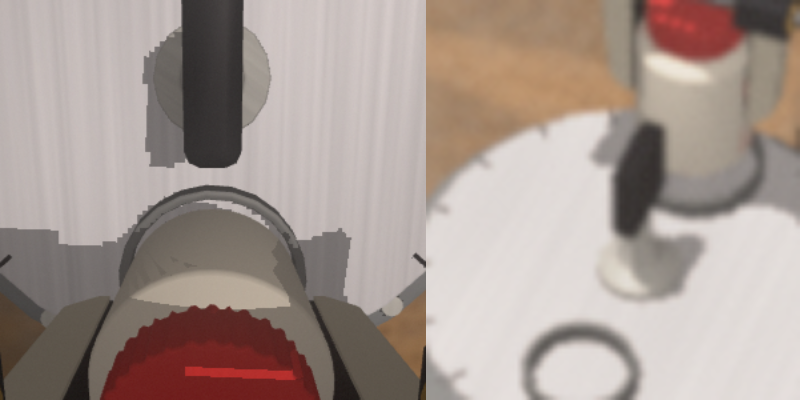

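The collar's front edge (crop 213,186) and the pot's foot (213,207) both show. I work out their offset from that.

```bash
python3 - <<'E'
from h import *
c=imaging.camera("wrist");w=dict(c);w["world_from_camera"]=np.load("pics/w3T.npy");im=cv2.imread("pics/w3.png");tcp=np.array([510.1,-44.5,87.6])
g=cv2.GaussianBlur(cv2.cvtColor(im,cv2.COLOR_BGR2GRAY),(0,0),.8)
for x in(308,320,332): print(x,g[190:225,x].tolist())
# fit ring centre: outer-top edge points found along image rays from approx projected centre
from scipy.optimize import least_squares
def pts(cx,cy,R,z,a): return np.array([proj(w,[cx+R*np.cos(t),cy+R*np.sin(t),z]) for t in a])
gx=cv2.cvtColor(im,cv2.COLOR_BGR2GRAY).astype(np.float32);gx=cv2.GaussianBlur(gx,(0,0),1)
def score(cx,cy,R,z,a):
    P=pts(cx,cy,R+1.2,z,a);Q=pts(cx,cy,R-1.2,z,a)
    s=lambda p:cv2.remap(gx,p[:,0].astype(np.float32)[None],p[:,1].astype(np.float32)[None],1)[0]
    return np.median(s(P)-s(Q))*1.0+np.mean(np.clip(s(P)-s(Q),-60,60))
a=np.deg2rad(np.arange(25,158,3))
for nm,R,z,rngx in(("ring",37.5,42,0),("potfoot",31,55.8,0)):
    best=[]
    aa=a if nm=="ring" else np.deg2rad(np.arange(40,142,3))
    for cx in np.arange(503,517,.5):
        for cy in np.arange(-53,-36,.5): best.append((score(cx,cy,R,z,aa),cx,cy))
    best.sort(reverse=True);print(nm,[tuple(np.round(b,1)) for b in best[:4]],"neg",tuple(np.round(best[-1],1)))
E
```

```text
308 [190, 190, 190, 190, 190, 190, 190, 190, 185, 157, 99, 70, 66, 76, 97, 111, 115, 110, 103, 100, 114, 140, 129, 116, 115, 115, 113, 107, 102, 100, 100, 101, 102, 102, 102]
320 [186, 186, 186, 185, 185, 185, 185, 183, 157, 99, 70, 67, 75, 98, 115, 118, 112, 105, 100, 115, 160, 180, 166, 131, 114, 112, 109, 105, 104, 104, 104, 104, 105, 105, 106]
332 [186, 186, 185, 185, 185, 185, 185, 185, 180, 151, 95, 70, 69, 82, 107, 120, 120, 112, 104, 102, 121, 162, 180, 182, 183, 181, 166, 130, 110, 106, 106, 107, 108, 108, 108]
ring [(np.float64(157.6), np.float64(510.0), np.float64(-44.5)), (np.float64(156.8), np.float64(509.5), np.float64(-44.0)), (np.float64(155.4), np.float64(509.0), np.float64(-44.0)), (np.float64(155.0), np.float64(509.5), np.float64(-44.5))] neg (np.float64(-43.3), np.float64(506.5), np.float64(-49.5))
potfoot [(np.float64(73.0), np.float64(505.5), np.float64(-36.5)), (np.float64(71.1), np.float64(512.5), np.float64(-36.5)), (np.float64(69.2), np.float64(512.0), np.float64(-36.5)), (np.float64(68.6), np.float64(506.0), np.float64(-36.5))] neg (np.float64(-67.0), np.float64(508.0), np.float64(-40.5))
```

```bash
python3 - <<'E'
from h import *
c=imaging.camera("wrist");w=dict(c);w["world_from_camera"]=np.load("pics/w3T.npy");im=cv2.imread("pics/w3.png");tcp=np.array([510.1,-44.5,87.6])
print("ring y from wall base",onz(w,(320,199.2),30)-[0,37.5,0],"top edge",onz(w,(320,203),42)-[0,37.5,0], "inner edge row~209",onz(w,(320,209),42)-[0,33.5,0])
print("foot",onz(w,(314,212.5),55.8)-[0,31,0])
print("tcp axis at foot front",proj(w,tcp+[0,31,-31.8]), "ring cols",[proj(w,[510+dx,-46,z]) for dx in(-37.5,37.5) for z in(30,42)])
g=cv2.GaussianBlur(cv2.cvtColor(im,cv2.COLOR_BGR2GRAY),(0,0),.8)
for y in(240,250,260): print(y,"L",g[y,240:275].tolist(),"R",g[y,365:400].tolist())
cv2.imwrite("pics/v4.png",cv2.resize(im[190:290,230:410],(792,440),interpolation=cv2.INTER_CUBIC))
E
```

```text
ring y from wall base [508.62253665 -46.65470557  30.        ] top edge [508.57922691 -46.54229103  42.        ] inner edge row~209 [508.71001281 -45.62004138  42.        ]
foot [505.77526056 -42.24228457  55.8       ]
tcp axis at foot front [322.88382542 217.5180657 ] ring cols [array([252.08476432, 262.26035089]), array([248.63540616, 269.38783998]), array([387.00499785, 267.59362668]), array([390.54035862, 274.97087804])]
240 L [165, 165, 167, 167, 168, 169, 172, 166, 138, 120, 117, 116, 116, 116, 113, 102, 86, 76, 73, 74, 73, 73, 72, 71, 77, 92, 106, 109, 106, 101, 98, 97, 97, 97, 97] R [111, 111, 109, 106, 103, 107, 113, 114, 108, 91, 79, 82, 94, 103, 108, 110, 111, 115, 125, 132, 134, 134, 133, 132, 132, 132, 133, 133, 129, 121, 116, 115, 115, 115, 116]
250 L [113, 113, 114, 115, 114, 114, 115, 116, 116, 116, 114, 106, 87, 75, 72, 71, 71, 70, 69, 66, 70, 86, 96, 96, 96, 96, 97, 98, 98, 99, 99, 99, 99, 101, 102] R [104, 100, 99, 98, 99, 99, 98, 98, 97, 96, 97, 99, 99, 86, 72, 70, 72, 73, 73, 73, 73, 77, 91, 106, 112, 113, 115, 115, 115, 115, 114, 114, 114, 115, 116]
260 L [111, 111, 112, 113, 113, 113, 114, 114, 111, 98, 79, 70, 69, 70, 69, 69, 73, 81, 91, 95, 96, 96, 97, 98, 98, 98, 98, 99, 101, 102, 103, 103, 104, 104, 105] R [116, 108, 102, 101, 100, 100, 99, 99, 99, 99, 98, 98, 98, 97, 96, 91, 79, 70, 70, 71, 72, 72, 72, 78, 95, 109, 113, 114, 113, 113, 112, 113, 114, 114, 115]
```

View pics/v4.png

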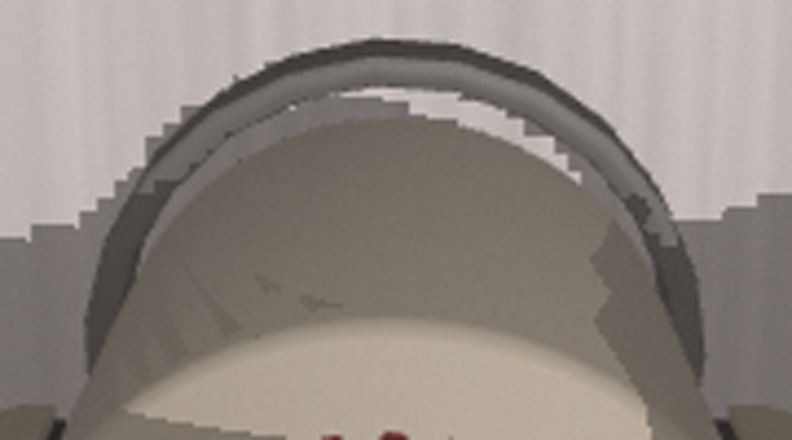

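Pot and ring line up in x. The pot needs to move about 2 mm towards −y. I lower it gently and watch the force.

Request:
{"name": "apply_moves", "arguments": {
  "claw": [5.5,5.5,5.5,5.5,5.5,5.5,5.5],
  "slide": [
    [0,-0.2,0],
    [0,0,-0.8],
    [0,0,-0.3],
    [0,0,-0.3],
    [0,0,-0.3],
    [0,0,-0.1],
    [0,0,0]
  ],
  "delta_rot": [
    [0,0,0],
    [0,0,0],
    [0,0,0],
    [0,0,0],
    [0,0,0],
    [0,0,0],
    [0,0,0]
  ]
}}

```text
time: 8.78
ee_pos: [509.7, -46.5, 68.9]
tool_rot: [-180.0, 0.0, 92.4]
ft_force: [1.0, -1.0, -2.1]
width: 61.3
grip_force: 30.0
```

Request:
{"name": "apply_moves", "arguments": {
  "claw": [5.5,5.5,5.5,5.5],
  "slide": [
    [0,0,-0.3],
    [0,0,-0.2],
    [0,0,-0.1],
    [0,0,0]
  ],
  "delta_rot": [
    [0,0,0],
    [0,0,0],
    [0,0,0],
    [0,0,0]
  ]
}}

```text
time: 9.28
ee_pos: [509.6, -46.5, 62.9]
tool_rot: [-180.0, 0.0, 92.4]
ft_force: [0.3, 0.1, -1.9]
width: 61.2
grip_force: 30.0
```

Request:
{"name": "apply_moves", "arguments": {
  "claw": [5.5,9.3,9.3,9.3,9.3,9.3,9.3,9.3,9.3,9.3,9.3,9.3],
  "slide": [
    [0,0,-0.1],
    [0,0,0],
    [0,0,0],
    [0,0,0],
    [0,0,2],
    [0,0,4],
    [0,0,4],
    [0,0,4],
    [-0.2,5,0],
    [-0.3,5.5,0],
    [0,0,0],
    [0,0,0]
  ],
  "delta_rot": [
    [0,0,0],
    [0,0,0],
    [0,0,0],
    [0,0,0],
    [0,0,0],
    [0,0,0],
    [0,0,0],
    [0,0,0],
    [0,0,0],
    [0,0,0],
    [0,0,0],
    [0,0,0]
  ]
}}

```text
time: 10.78
ee_pos: [504.5, 58.1, 202.0]
tool_rot: [-180.0, 0.0, 92.5]
ft_force: [-0.3, 0.1, -0.2]
width: 92.4
grip_force: 0.0
```

```bash
python3 - <<'E'
from ring import *
s,w=wrist();print(s["time"],np.round(s["ee_pos"],1),np.round(s["tool_rot"],2),s["ft_force"])
np.save("pics/w5T.npy",w["world_from_camera"]);cv2.imwrite("pics/w5.png",w["image"])
c0=proj(w,[503.5,110,42]);R=28.5*423.7/(w["world_from_camera"][2,3]-42);print(c0,R)
e,n=ring(w["image"],c0,R*.8,R*1.25);print(e,n,onz(w,e[0],42),"exp diam",2*R)
# pot seated: cap blob
st,ce,f=blob(w["image"],174,6);print("cap",f,onz(w,f[0],127-2),"exp xy ~ ring large")
# knob: dark blob
g=w["image"].max(2);k=(g<60).astype(np.uint8);k[350:]=0;n,l,sts,ce=cv2.connectedComponentsWithStats(k)
for i in np.argsort(-sts[1:,4])[:4]+1:
    ct=max(cv2.findContours((l==i).astype(np.uint8),0,1)[0],key=len);print("dark",sts[i],ce[i].round(1),cv2.minAreaRect(ct),onz(w,ce[i],110).round(1))
E
```

```text
10.775 [504.5  58.1 202. ] [-1.7998e+02  4.0000e-02  9.2450e+01] [-0.25528684  0.09087292 -0.19219653]
[321.27190808 154.45467169] 37.0645763178897
((319.4161376953125, 153.53358459472656), (75.9516372680664, 76.6729507446289), 39.522274017333984) 108 [502.06995165 110.6235957   42.        ] exp diam 74.1291526357794
cap ((319.4524841308594, 400.5837097167969), (66.63557434082031, 74.3038101196289), 89.70919799804688) [508.64156137 -44.47355162 125.        ] exp xy ~ ring large
dark [   0  118   32  195 3760] [ 10.7 231.1] ((15.5, 215.0), (194.0, 31.0), 90.0) [310.3  59.1 110. ]
dark [ 553  318   87   32 2459] [599.5 332.6] ((596.0, 333.5), (31.0, 86.0), 90.0) [694.3   5.3 110. ]
dark [   0  318   85   32 2416] [ 38.9 332.6] ((42.0, 333.5), (31.0, 84.0), 90.0) [318.8 -10.8 110. ]
dark [ 309  239   24   81 1660] [320.7 279.3] ((320.0694274902344, 278.98675537109375), (79.86212921142578, 23.017030715942383), 88.66777801513672) [506.1  35.2 110. ]
```

The small collar is at (502,110.6), 156.8 mm from the large one, which fits the given 156. The pot cap shows seated at (508.6,−44.5). Next I go to the bottle.

Request:
{"name": "apply_moves", "arguments": {
  "claw": [9.3,9.3,9.3,9.3,9.3,9.3,9.3,9.3,9.3],
  "slide": [
    [-1.3,4.7,0],
    [-1.3,4.7,0],
    [-1.3,4.7,0],
    [-1.3,4.7,0],
    [-1.3,4.7,0],
    [-1.5,4.9,0],
    [0,0,-4],
    [0,0,0],
    [0,0,0]
  ],
  "delta_rot": [
    [0,0,0],
    [0,0,0],
    [0,0,0],
    [0,0,0],
    [0,0,0],
    [0,0,0],
    [0,0,0],
    [0,0,0],
    [0,0,0]
  ]
}}

```text
time: 11.95
ee_pos: [425.6, 341.3, 162.6]
tool_rot: [-180.0, 0.0, 92.3]
ft_force: [0.5, 0.7, -0.1]
width: 92.5
grip_force: 0.0
```

```bash
python3 - <<'E'
from ring import *
s,w=wrist();print(s["time"],np.round(s["ee_pos"],1),np.round(s["tool_rot"],2))
np.save("pics/w6T.npy",w["world_from_camera"]);cv2.imwrite("pics/w6.png",w["image"])
st,ce,f=blob(w["image"],4,16,180,120);print(st,f,[onz(w,f[0],z).round(1) for z in(88,84,80)],"exp diam",37*423.7/(s["ee_pos"][2]+166-86))
for r in imaging.cut_out("bottle_mid","wrist")[:3]:
    m=np.array(r["pixels"]);ys,xs=np.where(m);print(r["p"],r["point"],xs.min(),xs.max(),ys.min(),ys.max(),w["image"][m].mean(0).round(),onz(w,r["point"],50).round())
print([proj(w,[424,344,z]) for z in (88,44)])
E
```

```text
11.95 [425.6 341.3 162.6] [-1.80e+02  4.00e-02  9.23e+01]
[ 285  216   60   63 2839] ((314.00048828125, 247.2443084716797), (59.59874725341797, 62.36760711669922), 4.947965145111084) [array([422. , 344.9,  88. ]), array([422. , 343.8,  84. ]), array([422. , 342.6,  80. ])] exp diam 64.62986594545049
0.92 [315.6, 234.6] 282 346 196 277 [ 73. 115. 182.] [423. 343.  50.]
0.61 [433.3, 260.1] 396 485 225 301 [114. 123.  52.] [505. 328.  50.]
[array([317.31723796, 248.88209142]), array([317.54256471, 230.86501447])]
```

Request:
{"name": "apply_moves", "arguments": {
  "claw": [7.0,7.0,7.0,7.0,7.0,7.0,7.0,4.2,3.7,3.7,3.7,3.7,3.7,3.7],
  "slide": [
    [-0.33,0.27,-2],
    [0,0,-2],
    [0,0,-3],
    [0,0,-3],
    [0,0,-2.5],
    [0,0,-1.66],
    [0,0,0],
    [0,0,0],
    [0,0,0],
    [0,0,0],
    [0,0,0],
    [0,0,0],
    [0,0,0],
    [0,0,0]
  ],
  "delta_rot": [
    [0,0,0],
    [0,0,0],
    [0,0,0],
    [0,0,0],
    [0,0,0],
    [0,0,0],
    [0,0,0],
    [0,0,0],
    [0,0,0],
    [0,0,0],
    [0,0,0],
    [0,0,0],
    [0,0,0],
    [0,0,0]
  ]
}}

```text
time: 13.8
ee_pos: [421.8, 345.4, 21.0]
tool_rot: [179.9, -0.0, 92.4]
ft_force: [0.4, -0.5, 6.3]
width: 43.2
grip_force: 30.0
```

Request:
{"name": "apply_moves", "arguments": {
  "claw": [3.7,3.7,3.7,3.7,3.7,3.7,3.7,3.7,3.7,3.7,3.7,3.7,3.7,3.7],
  "slide": [
    [0,0,2.5],
    [0,0,4.5],
    [0,0,4.5],
    [0,0,2],
    [1.6,-4.7,0],
    [1.6,-4.7,0],
    [1.6,-4.7,0],
    [1.6,-4.7,0],
    [1.6,-4.7,0],
    [0,0,-2.8],
    [0,0,-3.0],
    [0,0,-2.2],
    [0,0,0],
    [0,0,0]
  ],
  "delta_rot": [
    [0,0,0],
    [0,0,0],
    [0,0,0],
    [0,0,0],
    [0,0,0],
    [0,0,0],
    [0,0,0],
    [0,0,0],
    [0,0,0],
    [0,0,0],
    [0,0,0],
    [0,0,0],
    [0,0,0],
    [0,0,0]
  ]
}}

```text
time: 15.55
ee_pos: [501.5, 110.4, 75.9]
tool_rot: [180.0, -0.0, 92.4]
ft_force: [0.1, 0.5, -2.1]
width: 43.3
grip_force: 30.0
```

```bash
python3 - <<'E'
from ring import *
s,w=wrist();print(s["time"],np.round(s["ee_pos"],1),np.round(s["tool_rot"],2),s["width"])
np.save("pics/w7T.npy",w["world_from_camera"]);cv2.imwrite("pics/w7.png",w["image"]);tcp=np.array(s["ee_pos"])
print("foot front pred",proj(w,tcp+[0,22,-21]),"ring top front",proj(w,[502.1,110.6+28.5,42]),"base",proj(w,[502.1,110.6+28.5,30]))
print("ring sides",[proj(w,[502.1+dx,110.6,42]).round(1) for dx in(-28.5,28.5)],"foot sides",[proj(w,tcp+[dx,0,-21]).round(1) for dx in(-22,22)])
u,v=proj(w,[502.1,125,42]).astype(int);print(u,v)
x0=u-80;y0=v-65;cr=w["image"][y0:y0+110,x0:x0+160];print("crop origin",x0,y0,cr.shape);cv2.imwrite("pics/v7.png",cv2.resize(cr,(800,550),interpolation=cv2.INTER_CUBIC))
E
```

```text
15.55 [501.5 110.4  75.9] [179.99  -0.    92.44] 43.32495009632411
foot front pred [322.21989471 241.75258473] ring top front [323.8217242  221.30355942] base [323.55097157 216.13798185]
ring sides [array([264.3, 274.6]), array([378.1, 279.1])] foot sides [array([273.5, 284.9]), array([366.8, 288.6])]
322 249
crop origin 242 184 (110, 160, 3)
```

View pics/v7.png

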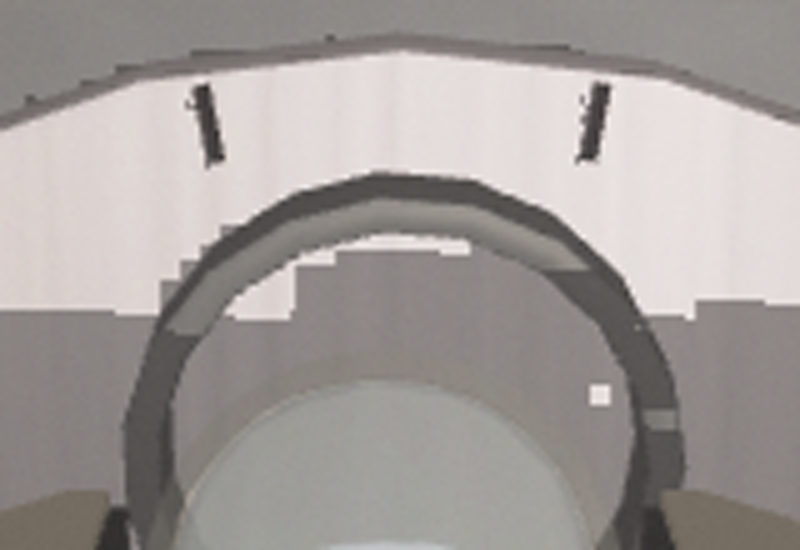

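The view shows the ring's front edge at crop (390,173–200), and the clear foot's arc is faint at (390,~360). I check the foot position from the pixel profiles.

```bash
python3 - <<'E'
from h import *
c=imaging.camera("wrist")
w=dict(c);w["world_from_camera"]=np.load("pics/w6T.npy")
g6=cv2.imread("pics/w6.png")
print("w6 foot from mask",onz(w,(315.5,196),0)-[0,22,0])
for x in(310,316,322): print(x,g6[185:225,x].tolist()[::2])
w["world_from_camera"]=np.load("pics/w7T.npy");g7=cv2.imread("pics/w7.png");g=cv2.cvtColor(g7,6)
for x in(308,314,320,326): print(x,[int(v) for v in g[228:272,x]])
tcp=np.array([501.5,110.4,75.9])
for r in(241.7,250,255,260): print(r,[(onz(w,(320,r),z)-tcp)[1].round(1) for z in(55,59,65,75)])
E
```

```text
w6 foot from mask [421.60813749 339.00782971   0.        ]
310 [[97, 128, 161], [97, 127, 160], [96, 127, 159], [95, 126, 159], [94, 124, 159], [101, 125, 152], [91, 107, 126], [133, 142, 148], [149, 156, 164], [148, 157, 162], [151, 159, 164], [171, 177, 179], [190, 193, 195], [188, 192, 192], [191, 194, 193], [154, 162, 177], [38, 69, 129], [38, 72, 132], [39, 79, 150], [54, 132, 244]]
316 [[106, 136, 166], [105, 134, 168], [104, 134, 168], [101, 132, 167], [94, 123, 158], [103, 125, 149], [89, 107, 123], [140, 147, 153], [149, 155, 164], [149, 159, 164], [152, 160, 164], [178, 182, 186], [190, 194, 194], [187, 191, 193], [189, 194, 195], [53, 83, 139], [41, 74, 135], [39, 73, 133], [56, 128, 237], [55, 132, 245]]
322 [[99, 130, 164], [100, 131, 164], [96, 127, 161], [96, 127, 160], [97, 126, 159], [96, 123, 156], [110, 131, 155], [117, 135, 155], [153, 160, 167], [152, 159, 166], [152, 161, 168], [153, 161, 168], [184, 190, 191], [190, 193, 196], [190, 195, 196], [188, 193, 194], [72, 105, 156], [38, 77, 145], [40, 81, 151], [55, 127, 239]]
308 [140, 133, 125, 119, 118, 175, 217, 
[... 469 characters left out ...]
 135, 134, 134, 134, 134, 134, 134, 133, 135, 134, 134, 135, 136, 134, 134, 135, 134, 135, 136, 136, 134, 145, 152, 159, 159, 158, 158, 160, 159, 160, 159, 160, 160]
326 [128, 121, 116, 180, 222, 221, 139, 137, 138, 137, 137, 138, 138, 136, 137, 137, 136, 137, 136, 135, 136, 137, 135, 136, 137, 136, 136, 137, 135, 134, 137, 137, 140, 148, 153, 159, 160, 160, 160, 159, 159, 160, 159, 160]
241.7 [np.float64(22.0), np.float64(23.1), np.float64(24.8), np.float64(27.5)]
250 [np.float64(18.0), np.float64(19.2), np.float64(21.0), np.float64(24.0)]
255 [np.float64(15.6), np.float64(16.9), np.float64(18.7), np.float64(21.8)]
260 [np.float64(13.2), np.float64(14.5), np.float64(16.4), np.float64(19.7)]
```

```bash
python3 - <<'E'
from h import *
from scipy.optimize import least_squares
c=imaging.camera("wrist");w=dict(c);w["world_from_camera"]=np.load("pics/w7T.npy");im=cv2.imread("pics/w7.png")
g=cv2.GaussianBlur(cv2.cvtColor(im,6),(0,0),.7).astype(float);tcp=np.array([501.5,110.4,75.9])
P=[]
for x in range(282,358):
    col=g[246:292,x];d=np.gradient(col);i=np.argmax(d)
    if d[i]>2.5:P.append((x,246+i))
print(P[::5])
for z in(55,58,62):
    Q=np.array([onz(w,p,z)[:2]-tcp[:2] for p in P])
    f=lambda p:np.hypot(Q[:,0]-p[0],Q[:,1]-p[1])-p[2]
    r=least_squares(f,[0,-3,18],loss="soft_l1",f_scale=.3);print(z,r.x.round(2),np.abs(r.fun).mean().round(2))
# same for large-ish check with ring top outer edge fit centre (wall base outline, z=30)
P=[]
for x in range(275,372,3):
    col=g[205:262,x];d=np.gradient(col);i=np.argmin(d[:])
    P.append((x,205+i))
Q=np.array([onz(w,p,30)[:2] for p in P])
r=least_squares(lambda p:np.hypot(Q[:,0]-p[0],Q[:,1]-p[1])-28.5,[502,110],loss="soft_l1",f_scale=.3);print("ring",r.x,np.abs(r.fun).mean(),P[::4])
E
```

```text
[(282, np.int64(252)), (287, np.int64(272)), (292, np.int64(268)), (297, np.int64(264)), (302, np.int64(263)), (307, np.int64(261)), (312, np.int64(261)), (317, np.int64(260)), (322, np.int64(260)), (327, np.int64(261)), (332, np.int64(263)), (337, np.int64(264)), (342, np.int64(268)), (347, np.int64(273)), (352, np.int64(277))]
55 [-1.14 -7.14 20.36] 0.84
58 [-1.18 -5.85 20.03] 0.83
62 [-1.23 -4.12 19.6 ] 0.81
ring [502.52008342 109.56715299] 0.19684716038868952 [(275, np.int64(239)), (287, np.int64(229)), (299, np.int64(223)), (311, np.int64(219)), (323, np.int64(218)), (335, np.int64(219)), (347, np.int64(224)), (359, np.int64(232)), (371, np.int64(247))]
```

Request:
{"name": "apply_moves", "arguments": {
  "claw": [3.7,3.7,3.7,3.7,3.7,3.7],
  "slide": [
    [0.1,0.3,0],
    [0,0,-1.0],
    [0,0,-0.2],
    [0,0,-0.2],
    [0,0,-0.2],
    [0,0,0]
  ],
  "delta_rot": [
    [0,0,0],
    [0,0,0],
    [0,0,0],
    [0,0,0],
    [0,0,0],
    [0,0,0]
  ]
}}

```text
time: 16.45
ee_pos: [502.3, 113.2, 59.3]
tool_rot: [-180.0, 0.0, 92.4]
ft_force: [-0.6, -0.3, -1.3]
width: 43.0
grip_force: 30.0
```

Request:
{"name": "apply_moves", "arguments": {
  "claw": [3.7,3.7,3.7,3.7,3.7],
  "slide": [
    [0,0,-0.3],
    [0,0,-0.2],
    [0,0,-0.15],
    [0,0,-0.1],
    [0,0,0]
  ],
  "delta_rot": [
    [0,0,0],
    [0,0,0],
    [0,0,0],
    [0,0,0],
    [0,0,0]
  ]
}}

```text
time: 17.08
ee_pos: [502.4, 113.2, 51.8]
tool_rot: [-180.0, 0.0, 92.4]
ft_force: [0.8, -0.2, -2.7]
width: 43.3
grip_force: 30.0
```

Request:
{"name": "apply_moves", "arguments": {
  "claw": [3.7,6.5,6.5,6.5,6.5,6.5,6.5,6.5,6.5,6.5,6.5,6.5],
  "slide": [
    [0,0,-0.08],
    [0,0,0],
    [0,0,0],
    [0,0,0],
    [0,0,2],
    [0,0,4],
    [0,0,4],
    [0,0,3.8],
    [0.2,-4,0],
    [0.18,-4.16,0],
    [0,0,0],
    [0,0,0]
  ],
  "delta_rot": [
    [0,0,0],
    [0,0,0],
    [0,0,0],
    [0,0,0],
    [0,0,0],
    [0,0,0],
    [0,0,0],
    [0,0,0],
    [0,0,0],
    [0,0,0.04],
    [0,0,0],
    [0,0,0]
  ]
}}

```text
time: 18.58
ee_pos: [506.2, 32.0, 189.2]
tool_rot: [180.0, -0.0, 92.7]
ft_force: [-0.3, 0.2, -0.2]
width: 65.3
grip_force: 0.0
```

```bash
python3 - <<'E'
from ring import *
s,w=wrist();print(s["time"],np.round(s["ee_pos"],1),np.round(s["tool_rot"],2))
cv2.imwrite("pics/w8.png",w["image"]);np.save("pics/w8T.npy",w["world_from_camera"])
S=imaging.camera("scene");cv2.imwrite("pics/s8.png",S["image"])
def cp(im,box,lo,hi):
    x0,x1,y0,y1=box;st,ce,e=blob(im[y0:y1,x0:x1],lo,hi,150,110);return ce+[x0,y0],st
print("bottle scene",cp(S["image"],(270,360,240,300),3,16),"exp cap",proj(S,[500.5,104.5,110]))
print("pot scene",cp(S["image"],(310,380,180,260),174,8),"exp cap",proj(S,[508,-51,116]))
for nm,lo,hi,z in(("bottle",4,16,118),("pot",174,3,127)):
    st,ce,f=blob(w["image"],lo,hi,180,100);print(nm,st,f,onz(w,f[0],z).round(1),"px/mm",423.7/(s["ee_pos"][2]+166-z))
g=w["image"].max(2);k=(g<60).astype(np.uint8);k[350:]=0;n,l,sts,ce=cv2.connectedComponentsWithStats(k)
for i in range(1,n):
    if sts[i,4]>500 and 200<ce[i][0]<440:
        ct=max(cv2.findContours((l==i).astype(np.uint8),0,1)[0],key=len);print("knob",sts[i],ce[i].round(1),cv2.minAreaRect(ct),onz(w,ce[i],122.5).round(1))
print("pred knob",proj(w,[506.2,31.6,122.5]))
im=np.hstack([cv2.resize(w["image"][0:480,160:480],(360,540)),cv2.resize(S["image"][195:305,275:365],(440,540),interpolation=cv2.INTER_CUBIC)]);cv2.imwrite("pics/v8.png",im)
E
```

```text
18.575 [506.2  32.  189.2] [ 1.7999e+02 -2.0000e-02  9.2730e+01]
bottle scene (array([313.18716578, 261.53475936]), array([ 36,  15,  15,  15, 187], dtype=int32)) exp cap [314.96223378 260.01868337]
pot scene (array([335.86666667, 209.95555556]), array([ 21,  22,  10,  18, 135], dtype=int32)) exp cap [341.82441759 210.33521145]
bottle [ 288   80   62   68 2863] ((319.2311706542969, 113.5252456665039), (60.81552505493164, 67.97877502441406), 4.255959987640381) [502.1 111.5 118. ] px/mm 1.7861582405281873
pot [286 344  63  16 638] ((317.1390075683594, 365.59893798828125), (43.531036376953125, 65.93932342529297), 88.70538330078125) [507.8 -35.2 127. ] px/mm 1.8565986728378086
knob [ 307  207   27   82 1749] [319.8 249.3] ((320.0, 247.5), (81.0, 26.0), 90.0) [505.9  36.9 122.5]
knob [ 205  286   38   64 1168] [227.9 324.2] ((231.300048828125, 321.9000244140625), (22.807889938354492, 72.00138854980469), 26.56505012512207) [453.  -12.5 122.5]
knob [ 396  286   37   64 1112] [409.6 324.9] ((406.00006103515625, 322.0000305175781), (71.5541763305664, 22.360679626464844), 63.43495178222656) [562.1  -7.8 122.5]
pred knob [319.82195601 258.20974474]
```

Both cap positions match the seated heights: scene rows 261.5 and 210, where 260 and 210.3 were expected. Next I descend on the knob and pinch it.

Request:
{"name": "apply_moves", "arguments": {
  "claw": [4.5,4.5,4.5,4.5,4.5,4.5,2.5,1.0,1.0,1.0,1.0,1.0,1.0],
  "slide": [
    [0,0,-2],
    [0,0,-3],
    [0,0,-3],
    [0,0,-1.6],
    [0,0,-1.0],
    [0,0,0],
    [0,0,0],
    [0,0,0],
    [0,0,0],
    [0,0,0],
    [0,0,0],
    [0,0,0],
    [0,0,0]
  ],
  "delta_rot": [
    [0,0,0],
    [0,0,0],
    [0,0,0],
    [0,0,0],
    [0,0,0],
    [0,0,0],
    [0,0,0],
    [0,0,0],
    [0,0,0],
    [0,0,0],
    [0,0,0],
    [0,0,0],
    [0,0,0]
  ]
}}

```text
time: 20.3
ee_pos: [507.2, 31.6, 83.5]
tool_rot: [179.9, -0.0, 92.7]
ft_force: [4.2, -0.8, 4.8]
width: 13.5
grip_force: 30.0
```

```bash
python3 - <<'E'
from h import *
s,w=wrist();print({k:np.round(v,2).tolist() for k,v in s.items() if k in("q","ee_pos","tool_rot","ft_force","ft_torque","width")})
g=w["image"].max(2);k=(g<60).astype(np.uint8);k[:,:270]=0;k[:,370:]=0;n,l,sts,ce=cv2.connectedComponentsWithStats(k)
for i in range(1,n):
    if sts[i,4]>300: print(sts[i],ce[i].round(1))
tcp=np.array(s["ee_pos"]);print("bar ends if centred on tcp",proj(w,tcp+[0,22,39.5]),proj(w,tcp+[0,22,-5.5]))
print([int(v) for v in g[150:330:3,320]])
E
```

```text
{'q': [4.38, 32.87, -20.35, 125.57, 26.11, 25.43, -34.05], 'ee_pos': [507.16, 31.59, 83.5], 'tool_rot': [179.9, -0.0, 92.73], 'ft_force': [4.15, -0.84, 4.8], 'ft_torque': [-0.41, -0.82, -0.0], 'width': 13.53}
[ 276  252   86  121 5431] [318.7 317.3]
[276 396  60  14 470] [300.4 401.5]
[270 409  11  46 334] [275.2 438.7]
bar ends if centred on tcp [324.22410588 292.15143324] [322.73976688 251.54337905]
[227, 228, 227, 227, 225, 119, 99, 123, 102, 205, 204, 202, 203, 202, 200, 203, 200, 199, 197, 198, 196, 198, 195, 196, 194, 166, 150, 171, 169, 116, 117, 114, 114, 109, 50, 48, 47, 45, 44, 41, 42, 39, 37, 39, 37, 35, 36, 37, 32, 37, 31, 29, 28, 28, 29, 27, 28, 25, 27, 28]
```

The knob is gripped and centred: the bar's end is at row 252, where 251.5 was predicted. First click.

Request:
{"name": "apply_moves", "arguments": {
  "claw": [1.0,1.0,1.0,1.0,1.0,1.0,1.0,1.0,1.0,1.0,1.0],
  "slide": [
    [0.08,0,0],
    [0,0,0],
    [0,0,0],
    [0,0,0],
    [0,0,0],
    [0,0,0],
    [0,0,0],
    [0,0,0],
    [0,0,0],
    [0,0,0],
    [0,0,0]
  ],
  "delta_rot": [
    [0,0,0],
    [0,0,-0.3],
    [0,0,-0.5],
    [0,0,-0.5],
    [0,0,-0.5],
    [0,0,-0.4],
    [0,0,-0.3],
    [0,0,0],
    [0,0,0],
    [0,0,0],
    [0,0,0]
  ]
}}

```text
time: 21.72
ee_pos: [507.4, 31.5, 83.5]
tool_rot: [179.9, -0.0, 72.7]
ft_force: [2.4, -0.7, 7.0]
width: 13.8
grip_force: 30.0
```

```bash
python3 - <<'E'
from h import *
s=manip.get_state();print({k:np.round(v,3).tolist() for k,v in s.items() if k in("time","ee_pos","tool_rot","ft_force","ft_torque","width")})
c=imaging.camera("top");
for nm,lo,hi in(("pot",174,8),("bottle",3,16)):
    x0,y0=240,170;st,ce,e=blob(c["image"][170:320,240:400],lo,hi,150,80);p=ce+[x0,y0];print(nm,st,onz(c,p,115).round(1))
E
```

```text
{'time': 21.725, 'ee_pos': [507.401, 31.532, 83.51], 'tool_rot': [179.947, -0.01, 72.729], 'ft_force': [2.421, -0.722, 7.036], 'ft_torque': [-0.322, -0.479, -0.026], 'width': 13.834}Traceback (most recent call last):
  File "<stdin>", line 5, in <module>
  File "h.py", line 24, in blob
    n,l,st,ce=cv2.connectedComponentsWithStats(k.astype(np.uint8));i=np.argmax(st[1:,4])+1
                                                                     ~~~~~~~~~^^^^^^^^^^
    return _wrapfunc(a, 'argmax', axis=axis, out=out, **kwds)
    return bound(*args, **kwds)
ValueError: attempt to get argmax of an empty sequence
```

Request:
{"name": "apply_moves", "arguments": {
  "claw": [1.0,1.0,1.0,1.0,1.0,1.0,1.0,1.0,1.0,1.0],
  "slide": [
    [0,0,0],
    [0,0,0],
    [0,0,0],
    [0,0,0],
    [0,0,0],
    [0,0,0],
    [0,0,0],
    [0,0,0],
    [0,0,0],
    [0,0,0]
  ],
  "delta_rot": [
    [0,0,-0.3],
    [0,0,-0.5],
    [0,0,-0.5],
    [0,0,-0.5],
    [0,0,-0.4],
    [0,0,-0.3],
    [0,0,0],
    [0,0,0],
    [0,0,0],
    [0,0,0]
  ]
}}

```text
time: 23.02
ee_pos: [507.6, 31.4, 83.5]
tool_rot: [179.9, -0.0, 52.7]
ft_force: [3.9, -1.7, 5.4]
width: 13.7
grip_force: 30.0
```

Request:
{"name": "apply_moves", "arguments": {
  "claw": [1.0,1.0,1.0,1.0,1.0,1.0,1.0,1.0,1.0,1.0,1.0],
  "slide": [
    [0,0,0],
    [0,0,0],
    [0,0,0],
    [0,0,0],
    [0,0,0],
    [0,0,0],
    [0,0,0],
    [0,0,0],
    [0,0,0],
    [0,0,0],
    [0,0,0]
  ],
  "delta_rot": [
    [0,0,-0.3],
    [0,0,-0.5],
    [0,0,-0.5],
    [0,0,-0.5],
    [0,0,-0.4],
    [0,0,-0.2],
    [0,0,-0.1],
    [0,0,0],
    [0,0,0],
    [0,0,0],
    [0,0,0]
  ]
}}

```text
time: 24.4
ee_pos: [507.8, 31.2, 83.5]
tool_rot: [179.9, -0.1, 32.7]
ft_force: [4.7, -3.3, 6.5]
width: 14.1
grip_force: 30.0
```

```bash
python3 - <<'E'
from h import *
s,w=wrist();print({k:np.round(v,3).tolist() for k,v in s.items() if k in("time","ee_pos","tool_rot","ft_force","ft_torque","width")})
S=imaging.camera("scene");a=np.array([507.3,31.6]);th=np.deg2rad(2.7-60)
d=78*np.array([-np.sin(th),np.cos(th)])
print("expected small",a+d,"large",a-d)
print("exp px bottle",proj(S,[*(a+d-[2,5]),110]),"pot",proj(S,[*(a-d-[2,5]),116]))
hsv=cv2.cvtColor(S["image"],cv2.COLOR_BGR2HSV);h=hsv[...,0]
for nm,k in(("orange",(h>=3)&(h<=16)),("red",(h>=174)|(h<=4))):
    k=(k&(hsv[...,1]>150)&(hsv[...,2]>90)).astype(np.uint8);k[:190]=0;k[310:]=0;k[:,:250]=0;k[:,400:]=0
    n,l,st,ce=cv2.connectedComponentsWithStats(k);print(nm,[(st[i].tolist(),ce[i].round(1).tolist()) for i in range(1,n) if st[i,4]>25])
h2=cv2.cvtColor(w["image"],cv2.COLOR_BGR2HSV);k=((h2[...,0]>=4)&(h2[...,0]<=16)&(h2[...,1]>180)&(h2[...,2]>90)).astype(np.uint8)
n,l,st,ce=cv2.connectedComponentsWithStats(k);i=np.argmax(st[1:,4])+1;print("wrist bottle",st[i],ce[i],onz(w,ce[i],116))
E
```

```text
{'time': 24.4, 'ee_pos': [507.788, 31.238, 83.504], 'tool_rot': [179.945, -0.071, 32.699], 'ft_force': [4.674, -3.342, 6.53], 'ft_torque': [-0.523, -0.592, 0.009], 'width': 14.069}
expected small [572.93784099  73.738745  ] large [441.66215901 -10.538745  ]
exp px bottle [293.04738718 238.55384585] pot [363.81842005 229.39019203]
orange [([284, 232, 15, 16, 190], [291.2, 239.8])]
red [([353, 221, 20, 19, 307], [362.5, 230.3])]
wrist bottle [  261    41   118   125 11051] [319.2475794  103.21717492] [573.34815502  74.74202035 116.        ]
```

```bash
python3 -c "
from plant import job
print(job.job_done())"
```

```text
the job is handed in; nothing more can be done
None
```

The bottle and pot stand in their matching collars, the knob was turned clockwise click by click to the third stop and is still gripped, and the job is handed in (no verdict was returned).

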